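Load and clamp the last culture flask on the shaker

TASK

The third culture flask still lies on the bench: load it flat into the free place on the shaker, cap towards the front like the other two, slid under the raised hold-down bar until its base is fully home against the rear rail and it lies square. Then turn both wing knobs clockwise to their stops, so that the bar clamps the flasks. Do not shift the two flasks that are already loaded.

Things in the scene. Friction and masses are not known exactly. Their poses are not given: they have to be found in the camera images.
- flask: clear plastic culture flask to load, 120 g, lying flat on the bench. Body 120 long, 85 wide (too wide to grip), 36 high. Origin: centre of the body's underside, z up; x runs from cap to base. Base at x = +60 mm; shoulders narrow from x = -30 to -60; white ribbed cap from x = -63 to -95, a cylinder 34 mm in diameter along x with its axis at z = 19 mm. Grip it there, at x = -78.
- flask_a: a flask of the same kind, already loaded on the shaker, to be left alone; same size, origin and axes as flask.
- flask_b: the other flask already loaded on the shaker, to be left alone; same size, origin and axes as flask.
- shaker: ivory bench-top orbital shaker, switched off, fixed. Origin on the bench under its centre; x from its front (robot's side) to its back, y to its left, z up. Flat platform, x = -120 to +120 mm, open at the front, top of its black mat at z = 105. Three flask places side by side at y = -96, 0 and +96 mm: two hold flasks (within 4 mm of these), one, any of the three, is free.
- rear_rail (a point): middle of the front face of the rear stop rail, at mat level: x = +95, y = 0, z = 105 mm of the shaker, same axes. The rail is 28 mm high and 300 long in y. A flask fully home touches it with its base, its origin then at x = -60 mm of this point (+35 mm of the shaker).
- bar: aluminium hold-down bar across the platform, 344 long, 26 wide (x = 32 to 58 mm of the shaker), 16 high, rubber below. Origin: on the left stud (x = 45, y = +158 mm of the shaker), at the rubber's underside: 146 mm above the bench when loose, 5 mm above the flasks' tops. Each knob draws its own end down, 5.8 mm in all. Studs and springs at y = -158 and +158 are 17 mm in diameter.
- wing_left (a point): grip point of the left wing knob, on its upright turning axis over the bar's left stud, 188 mm above the bench when loose, 6 mm lower when clamped. The wing is an upright black plate 50 long, 14 thick, 28 high (14 mm below this point to 12 above; top of the bar 26 below). Pinch it across its thickness. This point's x axis runs along the wing's length.
- wing_right (a point): grip point of the right wing knob, over the bar's right stud (shaker y = -158); form, size and axes as the left one.
- knob_left (a joint): turn of the left wing knob, growing clockwise seen from above: 0 = loose (wing across the bar, along the shaker's x), 1.571 = its end stop after a quarter turn (wing along the bar). It starts at 0 to 0.4 and stays where it is left (friction 0.12 N m); it turns a little more stiffly over the last 0.2 rad, when the bar meets the flasks.
- knob_right (a joint): turn of the right wing knob; values as the left one.

How it is judged:
By the outcome, as a careful person would: the job done as asked, in the order asked, and still so for the second after the job is handed in, with the robot touching nothing.
It also fails if it takes over 72 s, if anything falls off the work surface, if the arm or the gripper's body presses on something with over 40 N, if the wrist force passes 120 N, or if a joint passes its speed limit or range.

ROBOT

A 6-joint arm with a two-finger parallel gripper is mounted at the origin on the work surface. World frame = base frame: x ahead of the robot, y to its left, z up, the work surface at z = 0. Lengths are in m, angles in rad, forces in N, time in s.
With the tool pointing down it reaches from about 0.35 to 0.85 m from the base axis. Payload 8.1 kg.
Tool frame: the origin (TCP) lies at the very end of the fingers, on their centre line; the grasp point (between the pads) lies 19 mm behind it; z points along the fingers, y is the line along which they close (so a half turn about z gives the same grasp; the last joint's range is limited). The gripper opens to 93 mm and grips with 3 to 60 N. Pads are 15 mm wide; open, the fingers measure 128 mm over their backs; the gripper's body (75 mm by 188 mm) begins 65 mm behind the grasp point.
Start: joints at [-1.189, 0.13, 1.488, -0, 1.523, -0.085], TCP at [0.27, -0.536, 0.219] pointing down, gripper open.
Joint ranges: [-2.96, 2.96], [-0.89, 2.26], [0.02, 2.5], [-1.34, 4.48], [0, 2.73], [-2.66, 2.66]. Speed limits (rad/s): [2.39, 2.39, 2.79, 3.14, 3.14, 3.14].

INTERFACE

Orientations are given as a rotation vector (axis times angle).
In Python, from plant import robot, imaging gives the robot as it stands.
- The arm moves only by the tool jog_arm, never from a script. Its argument "rows" is a list of rows, each a list of 2 entries, a list of its own where there are three numbers: the shift along the tool's x, y, z each as a share of 0.2 m, from -1 to 1, then the turn, a rotation vector about the tool's x, y, z each as a share of pi/2 rad, from -1 to 1. A call has 1 to 5 rows; each row is the pose to reach, as a shift and turn from the pose commanded when the call began, along the tool's axes at that moment; what a row does not reach only later rows make up. A row lasts 1/10 s, in which the tool goes at most 50 mm and 8.59 degrees, less where a joint would pass 70% of its speed; a pose out of reach is approached as far as the arm can. A call with a number of a shift or a turn outside -1 to 1 is refused whole. A call with a gripper value outside its range is refused whole. "hand" is the closure, from -1 (fully open) to 1 (shut), set as the call begins (left out, the last holds). The fingers move at their own pace and stop on an object; "squeeze" is the grip in N (left out, the last holds). Time passes only in rows, so rows that repeat a pose let the fingers close. It gives the time, the measured TCP pose, the force, the opening and the grip force at its end, in the units of the state.
- robot.read_state(): the state, without advancing time (a new reading comes with each control period).
- imaging.read_camera(name): name is "side" or "top"; returns a dict with "frame" (420x560x3 uint8, red, green, blue), "vertical_fov" (degrees; the focal length in pixels is half the picture's height over the tangent of half this angle, whatever the lens; pixels are square), "cx", "cy" (the principal point, pixels), "k1" (the pictures are not rectified: a ray, as slopes to the right and down, at radius r is drawn at 1 + k1 r^2 times it, then the intrinsics apply), "R" (3x3) and "t" (3): a world point X has camera coordinates R X + t. Camera axes: x right, y down, z forward; pixel columns grow to the right and rows downward; lengths in m; the calibration is good to about 2 mm. A picture is of the moment at which its call begins. There is no depth.
- robot.close_job(): hands the job in; it is judged then, once.
The state is a dict: "t": time; "q": joint angles; "dq": joint speeds; "joint_torque": joint torques, N m; "tool_pos": TCP position; "orientation": TCP orientation; "force": force on the tool from outside, world axes, zero at the start; "wrist_torque": the same for the moment, N m; "opening": finger opening in m; "gripper_force": force on a finger pad.
Only numpy, scipy, OpenCV 4.12 (cv2) and the standard library are available. Lean on these libraries where they do the work, as an engineer would, in place of code of your own. Each camera call takes 0.05 s, during which the arm holds its last target. There are 200 camera calls.

## Working session

There is one attempt and no reset: what is moved stays moved. The work goes in short steps, Python scripts to look and compute and a tool call to move; the robot and the scene stay as the last step left them, time stands still between calls to the robot, and variables do not carry over. Pictures are saved under pics/ and viewed, at most 13 in all, crops included, and the job is handed in when it is done.

Besides the shell and the picture viewer there is one more tool, called after "Call:" by a JSON object that holds its "api" and its "payload". jog_arm: Moves the arm, as the interface text tells. Its arguments: {"type":"object","properties":{"rows":{"type":"array"},"hand":{"type":"number"},"squeeze":{"type":"number"}},"required":["rows"]}

```bash
mkdir -p pics; ls; cat > h.py <<'E'
import numpy as np,cv2
from plant import robot,imaging
from scipy.spatial.transform import Rotation as Ro
def cam(n,save=None):
    c=imaging.read_camera(n)
    if save: cv2.imwrite('pics/'+save,c['frame'][:,:,::-1])
    return c
def K(c):
    f=c['frame'].shape[0]/2/np.tan(np.radians(c['vertical_fov'])/2)
    return np.array([[f,0,c['cx']],[0,f,c['cy']],[0,0,1.]])
def D(c): return np.array([c['k1'],0,0,0,0.])
def ray(c,uv):
    p=cv2.undistortPoints(np.array(uv,float).reshape(-1,1,2),K(c),D(c)).reshape(-1,2)
    d=np.c_[p,np.ones(len(p))]@np.array(c['R']); o=-np.array(c['R']).T@np.array(c['t'])
    return o,d
def onz(c,uv,z):
    o,d=ray(c,uv); return o+d*((z-o[2])/d[:,2])[:,None]
def proj(c,X):
    return cv2.projectPoints(np.array(X,float).reshape(-1,1,3),cv2.Rodrigues(np.array(c['R']))[0],np.array(c['t'],float),K(c),D(c))[0].reshape(-1,2)
E
python3 - <<'E'
from h import *
for n in('top','side'):
    c=cam(n,n+'0.png'); print(n,c['vertical_fov'],c['k1'],-np.array(c['R']).T@np.array(c['t']))
print(robot.read_state())
E
```

```text
pics
top 47.30546045588372 -0.07089105730717143 [ 0.52297296 -0.05186789  1.05455366]
side 47.911553751479836 0.0018313917446439452 [0.41872218 0.79852733 0.65945657]
{'t': 0.1, 'q': array([-1.18941240e+00,  1.31078758e-01,  1.48915396e+00, -1.99076287e-05,
        1.52295893e+00, -8.53719486e-02]), 'dq': array([-0.0020948 , -0.00328564, -0.00352412, -0.00111062, -0.00148477,
       -0.00079973]), 'joint_torque': array([ 7.89116893e-04, -5.61343074e+01, -4.93092942e+01,  7.70105445e-02,
        2.92280334e-02, -1.95951850e-05]), 'tool_pos': array([ 0.26983966, -0.5353478 ,  0.21770545]), 'orientation': array([-3.05489026e+00, -7.26177452e-01,  4.01082120e-04]), 'force': array([-0.74877015,  0.86553526, -0.01344612]), 'wrist_torque': array([-0.01562929,  0.02457416, -0.01797152]), 'gripper_force': 0.0, 'opening': 0.09289022560803979}
```

View pics/top0.png

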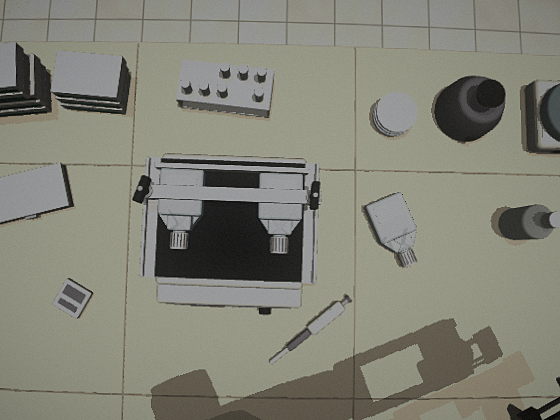

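View pics/side0.png

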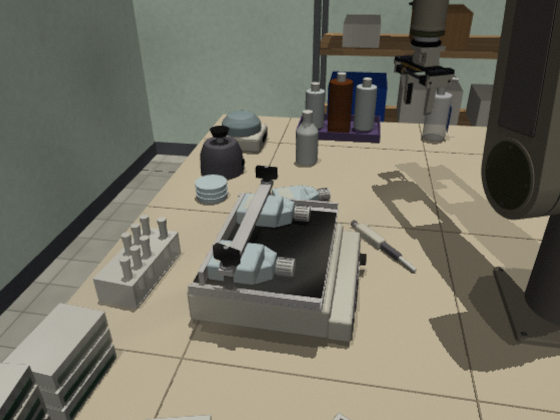

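The free place is the middle one. The flask lies at about (395,225), with its cap at (405,257). The wings are at about (142,189) and (315,195), and the flasks already loaded are at the left and right places. Next I'll enlarge the top view for exact points.

```bash
python3 - <<'E'
from h import *
im=cv2.imread('pics/top0.png')
a=cv2.resize(im[145:315,125:335],None,fx=3.5,fy=3.5,interpolation=cv2.INTER_CUBIC); cv2.imwrite('pics/crA.png',a); 
b=cv2.resize(im[180:280,350:430],None,fx=6,fy=6,interpolation=cv2.INTER_CUBIC)
cv2.imwrite('pics/crB.png',b)
E
```

```text
(no output)
```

View pics/crA.png

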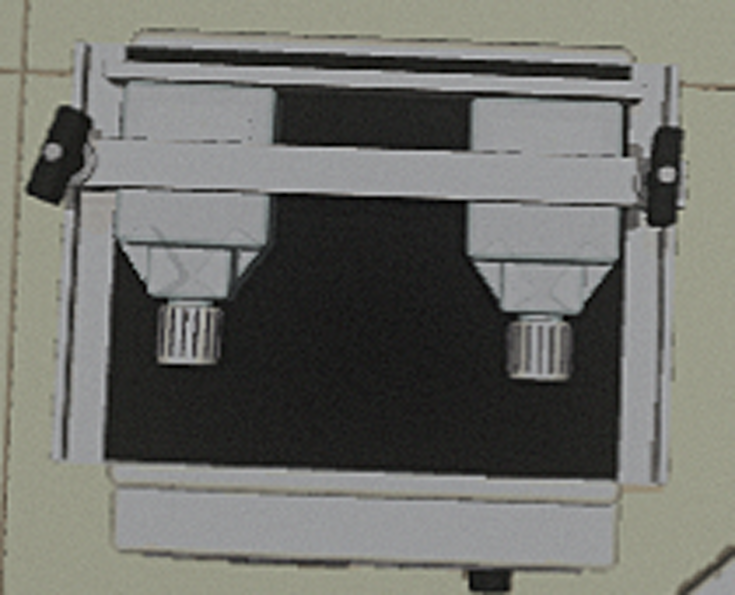

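View pics/crB.png

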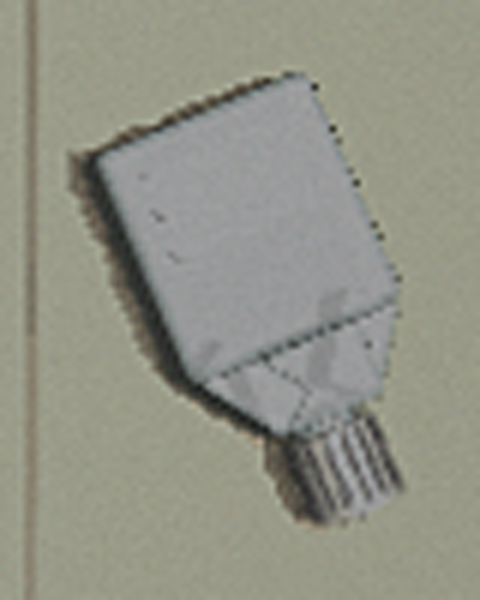

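The crop of the shaker shows the wing screws at crop (53,153) and (666,175), and the middle place empty. In the flask crop, the top corners are at (102,157), (300,75), (397,297) and (200,383).

```bash
cat > m.py <<'E'
from h import *
c=imaging.read_camera('top')
A=lambda p:(np.array(p,float)+.5)/3.5-.5+[125,145]
B=lambda p:(np.array(p,float)+.5)/6-.5+[350,180]
w=onz(c,A([[53,153],[666,175]]),.200)
print('wings',w,np.linalg.norm(w[0]-w[1]))
d=w[0]-w[1]; print('yaw shaker wings',np.degrees(np.arctan2(-d[0],d[1])))
bf=onz(c,A([[82,187],[635,205]]),.162);bb=onz(c,A([[85,138],[637,157]]),.162)
for e in(bf,bb): d=e[0]-e[1];print('bar',e[:,:2].round(4).tolist(),np.linalg.norm(d),np.degrees(np.arctan2(-d[0],d[1])))
m=onz(c,A([[107,461],[617,478]]),.105);d=m[0]-m[1];print('mat front',m[:,:2].round(4).tolist(),np.linalg.norm(d),np.degrees(np.arctan2(-d[0],d[1])))
f=onz(c,B([[102,157],[300,75],[397,297],[200,383]]),.036)
print('flask',f[:,:2].round(4).tolist(),[np.linalg.norm(f[i]-f[(i+1)%4]).round(4) for i in range(4)])
ax=(f[0]+f[1]-f[2]-f[3])/2; y=f[0]-f[1]; print('yaw f',np.degrees(np.arctan2(ax[1],ax[0])),np.degrees(np.arctan2(-y[0],y[1])))
# cap: end and start midpoints, silhouette height axis z~.019
g=onz(c,B([[320,524],[405,487],[285,438],[372,405]]),.019); print('cap',g[:,:2].round(4).tolist())
for n,p in(('a',[[157,362],[217,366],[160,305],[221,307]]),('b',[[508,378],[570,381],[510,319],[573,321]])):
    print('cap',n,onz(c,A(p),.124)[:,:2].round(4).tolist())
    
print('corners a', onz(c,A([[116,240],[268,247]]),.141)[:,:2].tolist(),'b',onz(c,A([[468,257],[617,263]]),.141)[:,:2].tolist())
# wing angles from top face mask
for n,q in(('L',(128,165,158,212)),('R',(300,170,332,215))):
    x0,y0,x1,y1=q; g=cv2.cvtColor(c['frame'][y0:y1,x0:x1],cv2.COLOR_RGB2GRAY); M=(g<60).astype('uint8')
    k,l,s,ce=cv2.connectedComponentsWithStats(M); i=1+s[1:,4].argmax()
    p=np.argwhere(l==i)[:,::-1]+[x0,y0]; r=cv2.minAreaRect(p.astype('float32')); bx=onz(c,cv2.boxPoints(r),.2)[:,:2]
    e=[bx[1]-bx[0],bx[2]-bx[1]]; e=max(e,key=np.linalg.norm); e=e*np.sign(e[0]); print(n,s[i],np.degrees(np.arctan2(e[1],e[0])),np.linalg.norm(e))
E
python3 m.py
```

```text
wings [[ 0.62284122  0.17584703  0.2       ]
 [ 0.6183117  -0.13902093  0.2       ]] 0.3149005468242971
yaw shaker wings -0.8241680284741221
bar [[0.6093, 0.1695], [0.606, -0.1265]] 0.29601799162318904 -0.631668302319233
bar [[0.6357, 0.1691], [0.6319, -0.1272]] 0.29629010343445905 -0.7396259561274411
mat front [[0.4605, 0.1633], [0.4571, -0.1234]] 0.28668231305756975 -0.6834534505766624
flask [[0.6151, -0.2672], [0.6463, -0.339], [0.5671, -0.374], [0.5352, -0.3027]] [np.float64(0.0783), np.float64(0.0866), np.float64(0.0782), np.float64(0.0875)]
yaw f 23.905993292116303 23.448748070477826
cap [[0.4853, -0.3509], [0.4991, -0.3822], [0.5161, -0.3381], [0.5285, -0.3701]]
cap a [[0.5168, 0.1333], [0.5153, 0.1], [0.5483, 0.1328], [0.5479, 0.0989]]
cap b [[0.5121, -0.0608], [0.5112, -0.0951], [0.5447, -0.0613], [0.5443, -0.0962]]
corners a [[0.5826797632611977, 0.15482915998310315], [0.5806731118970729, 0.07160502600158347]] b [[0.5775632691126211, -0.037507005149633336], [0.5760008239291213, -0.118843478523692]]
L [  5  10  18  28 267] -19.90007708277595 0.04900397196087405
R [  7  11  13  29 213] -11.696605319512289 0.05143366111095067
```

```bash
cat >> h.py <<'E'
def go(x,y,z,yaw,s=None):
    """shares to bring TCP to (x,y,z), tool down, tool x at yaw (deg)"""
    s=s or robot.read_state(); R0=Ro.from_rotvec(s['orientation']).as_matrix()
    a=np.radians(yaw); X=np.array([np.cos(a),np.sin(a),0]); Z=np.array([0,0,-1.]); R1=np.c_[X,np.cross(Z,X),Z]
    d=R0.T@(np.array([x,y,z])-s['tool_pos']); r=Ro.from_matrix(R0.T@R1).as_rotvec()
    print('t',round(s['t'],2),'pos',s['tool_pos'].round(4),'yaw',np.degrees(np.arctan2(R0[1,0],R0[0,0])).round(2),'F',s['force'].round(1),'M',s['wrist_torque'].round(2),'op',round(s['opening'],4),'shares',(d/.2).round(4),(r/(np.pi/2)).round(4))
E
python3 -c "
from h import *
go(.507,-.359,.09,23.5);go(.507,-.359,.003,23.5)"
```

```text
t 0.15 pos [ 0.2699 -0.5354  0.2178] yaw 26.75 F [-0.1  0.5  0.5] M [ 0.04  0.01 -0.  ] op 0.093 shares [ 1.4556 -0.2531  0.6397] [-0.0009 -0.      0.0361]
t 0.15 pos [ 0.2699 -0.5354  0.2178] yaw 26.75 F [-0.1  0.5  0.5] M [ 0.04  0.01 -0.  ] op 0.093 shares [ 1.4555 -0.2525  1.0747] [-0.0009 -0.      0.0361]
```

Call:
{"api": "jog_arm", "payload": {"rows": [[[0.25,-0.05,0.1],[0,0,0.02]],[[0.5,-0.1,0.2],[0,0,0.036]],[[0.75,-0.15,0.3],[0,0,0.036]],[[0.9,-0.2,0.4],[0,0,0.036]],[[1,-0.253,0.5],[0,0,0.036]]], "hand": -1}}

```text
t: 0.65
tool_pos: [0.4279, -0.398, 0.1172]
orientation: [-3.074, -0.643, -0.001]
force: [-0.1, -0.5, 0.1]
opening: 0.0926
gripper_force: 0.0
```

Call:
{"api": "jog_arm", "payload": {"rows": [[[0.2,0,0.07],[0,0,0]],[[0.44,0,0.14],[0,0,0]],[[0.45,0,0.14],[0,0,0]],[[0.45,0,0.14],[0,0,0]]]}}

```text
t: 1.05
tool_pos: [0.5087, -0.3635, 0.0894]
orientation: [-3.073, -0.643, 0.002]
force: [-1.2, 0.0, 0.3]
opening: 0.0931
gripper_force: 0.0
```

```bash
python3 -c "
from h import *
c=cam('top','t1.png');im=cv2.imread('pics/t1.png');cv2.imwrite('pics/t1c.png',cv2.resize(im[180:300,340:460],None,fx=4,fy=4))
go(.507,-.359,.003,23.5)"
```

```text
t 1.1 pos [ 0.5081 -0.3645  0.0902] yaw 23.56 F [-0.6  0.3  0. ] M [ 0.    0.02 -0.01] op 0.0929 shares [ 0.0063 -0.0273  0.4362] [-0.0004  0.0005  0.0007]
```

Call:
{"api": "jog_arm", "payload": {"rows": [[[0,-0.027,0.1],[0,0,0]],[[0,-0.027,0.25],[0,0,0]],[[0,-0.027,0.38],[0,0,0]],[[0,-0.027,0.43],[0,0,0]],[[0,-0.027,0.43],[0,0,0]]]}}

```text
t: 1.6
tool_pos: [0.5044, -0.3598, 0.0035]
orientation: [-3.074, -0.637, 0.003]
force: [0.3, 0.1, 0.0]
opening: 0.0931
gripper_force: 0.0
```

Call:
{"api": "jog_arm", "payload": {"rows": [[[0,0,0],[0,0,0]],[[0,0,0],[0,0,0]],[[0,0,0],[0,0,0]],[[0,0,0],[0,0,0]],[[0,0,0],[0,0,0]]], "hand": 1, "squeeze": 50}}

```text
t: 2.1
tool_pos: [0.5066, -0.36, 0.0052]
orientation: [3.075, 0.64, 0.001]
force: [-0.2, -0.4, 0.6]
opening: 0.0576
gripper_force: 0.0
```

```bash
python3 -c "
from h import *
go(.507,-.359,.003,23.5)"
```

```text
t 2.1 pos [ 0.5066 -0.36    0.0052] yaw 23.51 F [-0.2 -0.4  0.6] M [ 0.03  0.03 -0.03] op 0.0576 shares [ 0.0038 -0.0036  0.0111] [ 0.0005 -0.0002  0.0001]
```

Call:
{"api": "jog_arm", "payload": {"rows": [[[0,0,0],[0,0,0]],[[0,0,0],[0,0,0]],[[0,0,0],[0,0,0]],[[0,0,0],[0,0,0]],[[0,0,0],[0,0,0]]]}}

```text
t: 2.6
tool_pos: [0.5063, -0.3597, 0.0046]
orientation: [-3.076, -0.64, -0.0]
force: [0.8, -0.6, -0.5]
opening: 0.0329
gripper_force: 50.0
```

Call:
{"api": "jog_arm", "payload": {"rows": [[[0,0,-0.03],[0,0,0]],[[0,0,-0.08],[0,0,0]],[[0,0,-0.15],[0,0,0]],[[0,0,-0.25],[0,0,0]],[[0,0,-0.25],[0,0,0]]]}}

```text
t: 3.1
tool_pos: [0.5086, -0.3617, 0.0594]
orientation: [3.07, 0.639, 0.007]
force: [0.8, -1.0, -0.8]
opening: 0.033
gripper_force: 50.0
```

```bash
python3 -c "
from h import *
go(.507,-.359,.003,23.5)
c=cam('side','s1.png');cam('top','t2.png');im=cv2.imread('pics/s1.png');p=proj(c,[.55,-.34,.06])[0].astype(int);print(p)
x,y=max(p[0]-80,0),max(p[1]-70,0)
cv2.imwrite('pics/s1c.png',cv2.resize(im[y:y+130,x:x+170],None,fx=4,fy=4))"
```

```text
t 3.1 pos [ 0.5086 -0.3617  0.0594] yaw 23.51 F [ 0.8 -1.  -0.8] M [-0.07  0.07 -0.01] op 0.033 shares [-0.0028 -0.0175  0.2819] [ 0.004  -0.002   0.0001]
[306 183]
```

View pics/s1c.png

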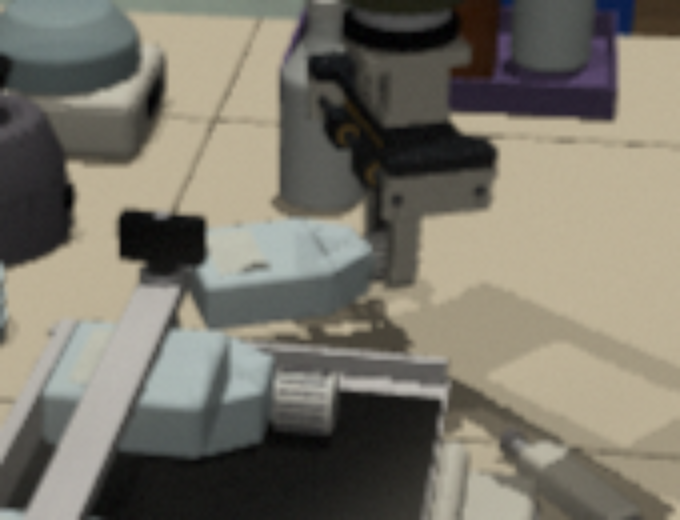

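The flask hangs level in the gripper, clear of the bench, with its body at crop (285,265). I'll lift it and carry it over.

```bash
python3 -c "
from h import *
go(.45,-.2,.24,11);go(.4526,.0206,.24,-.72)"
```

```text
t 3.2 pos [ 0.507  -0.3604  0.0559] yaw 23.5 F [-1.1  0.5 -1.4] M [-0.06  0.15 -0.04] op 0.0326 shares [ 0.0596 -0.8469 -0.9223] [ 0.0013 -0.0008  0.1389]
t 3.2 pos [ 0.507  -0.3604  0.0559] yaw 23.5 F [-1.1  0.5 -1.4] M [-0.06  0.15 -0.04] op 0.0326 shares [ 0.5115 -1.8532 -0.9241] [ 0.0013 -0.001   0.2692]
```

Call:
{"api": "jog_arm", "payload": {"rows": [[[0,0,-0.2],[0,0,0]],[[0,0,-0.4],[0,0,0]],[[0,0,-0.6],[0,0,0]],[[0,0,-0.8],[0,0,0]],[[0,0,-0.9],[0,0,0]]]}}

```text
t: 3.7
tool_pos: [0.5071, -0.3604, 0.2383]
orientation: [3.073, 0.639, 0.004]
force: [0.6, -0.9, -0.9]
opening: 0.033
gripper_force: 50.0
```

```bash
python3 -c "
from h import *
go(.45,-.2,.24,11);go(.4526,.0206,.24,-.72)"
```

```text
t 3.7 pos [ 0.5071 -0.3604  0.2383] yaw 23.51 F [ 0.6 -0.9 -0.9] M [-0.08  0.08  0.05] op 0.033 shares [ 0.0583 -0.8494 -0.0116] [ 0.0022 -0.0014  0.139 ]
t 3.7 pos [ 0.5071 -0.3604  0.2383] yaw 23.51 F [ 0.6 -0.9 -0.9] M [-0.08  0.08  0.05] op 0.033 shares [ 0.5102 -1.8557 -0.0144] [ 0.002  -0.0016  0.2692]
```

Call:
{"api": "jog_arm", "payload": {"rows": [[[0.01,-0.15,0],[0,0,0.02]],[[0.02,-0.32,0],[0,0,0.05]],[[0.03,-0.5,0],[0,0,0.08]],[[0.05,-0.68,0],[0,0,0.11]],[[0.06,-0.85,0],[0,0,0.139]]]}}

```text
t: 4.2
tool_pos: [0.4484, -0.1974, 0.2333]
orientation: [-3.126, -0.298, 0.002]
force: [0.9, 0.1, -1.2]
opening: 0.0328
gripper_force: 50.0
```

```bash
python3 -c "
from h import *
go(.4526,.0206,.24,-.72)"
```

```text
t 4.2 pos [ 0.4484 -0.1974  0.2333] yaw 10.88 F [ 0.9  0.1 -1.2] M [-0.    0.05  0.02] op 0.0328 shares [ 0.2264 -1.0666 -0.0323] [-0.0008  0.001   0.1289]
```

Call:
{"api": "jog_arm", "payload": {"rows": [[[0.04,-0.2,-0.02],[0,0,0.03]],[[0.09,-0.4,-0.02],[0,0,0.06]],[[0.13,-0.6,-0.02],[0,0,0.09]],[[0.17,-0.8,-0.02],[0,0,0.12]],[[0.22,-1,-0.02],[0,0,0.13]]]}}

```text
t: 4.7
tool_pos: [0.4536, 0.0072, 0.2377]
orientation: [-3.141, 0.023, 0.002]
force: [0.6, -0.4, -1.6]
opening: 0.0328
gripper_force: 50.0
```

Call:
{"api": "jog_arm", "payload": {"rows": [[[0,-0.066,0],[0,0,0]],[[0,-0.066,0],[0,0,0]],[[0,-0.066,0],[0,0,0]],[[0,-0.066,0],[0,0,0]]]}}

```text
t: 5.1
tool_pos: [0.4546, 0.0177, 0.2383]
orientation: [3.141, -0.021, -0.001]
force: [-0.3, -0.2, -1.3]
opening: 0.033
gripper_force: 50.0
```

```bash
python3 -c "
from h import *
go(.4526,.0206,.109,-.72);go(.4526,.0206,.109,-.72)
cam('top','t3.png');im=cv2.imread('pics/t3.png');cv2.imwrite('pics/t3c.png',cv2.resize(im[130:330,120:340],None,fx=3,fy=3,interpolation=2))
cam('side','s3.png');im=cv2.imread('pics/s3.png');cv2.imwrite('pics/s3c.png',cv2.resize(im[120:340,180:400],None,fx=2.7,fy=2.7,interpolation=2))"
```

```text
t 5.1 pos [0.4546 0.0177 0.2383] yaw -0.77 F [-0.3 -0.2 -1.3] M [0.04 0.15 0.02] op 0.033 shares [-0.0096 -0.0146  0.6463] [ 0.0003  0.0004 -0.0005]
t 5.1 pos [0.4546 0.0177 0.2383] yaw -0.77 F [-0.3 -0.2 -1.3] M [0.04 0.15 0.02] op 0.033 shares [-0.0096 -0.0146  0.6463] [ 0.0003  0.0004 -0.0005]
```

View pics/t3c.png

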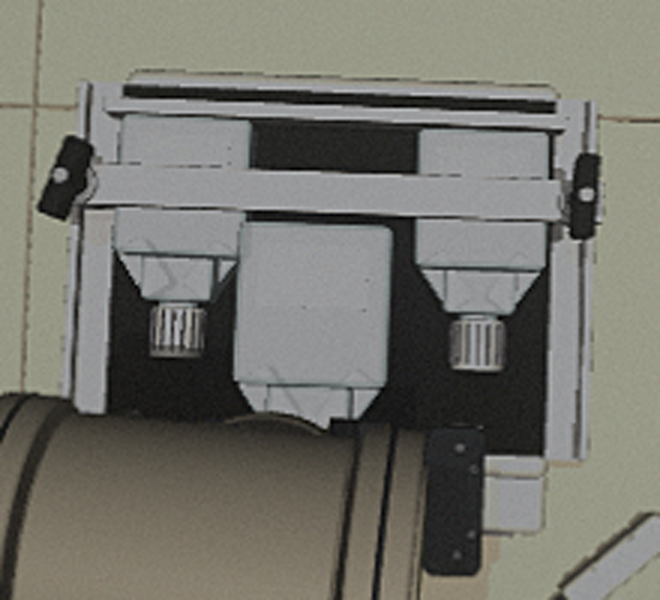

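The flask hangs before the bar, aimed at the middle place, with its rear corners at crop (245,222) and (390,226).

```bash
python3 -c "
from h import *
c=imaging.read_camera('top')
A=lambda p:(np.array(p,float)+.5)/3-.5+[120,130]
f=onz(c,A([[243,223],[390,227],[385,386],[236,380]]),.270);print(f[:,:2].round(4).tolist())
for d in (f[0]-f[1],f[3]-f[2]): print(np.degrees(np.arctan2(-d[0],d[1])))
print('shaker frame centre', (f[0]+f[1])/2-[.5756,.0190,0],(f[2]+f[3])/2-[.5756,.0190,0])
go(.4526,.0206,.118,-.72)
"
```

```text
[[0.5909, 0.0557], [0.5905, -0.0248], [0.5039, -0.0242], [0.5054, 0.0567]]
-0.3247953795651024
-1.0664736061114521
shaker frame centre [ 0.01511488 -0.0035573   0.27      ] [-0.07095589 -0.00272917  0.27      ]
t 5.25 pos [0.4547 0.0178 0.2385] yaw -0.8 F [ 0.7 -0.3 -1.9] M [ 0.02  0.11 -0.  ] op 0.0331 shares [-0.0104 -0.0141  0.6026] [ 0.0001  0.0002 -0.0009]
```

View pics/s3c.png

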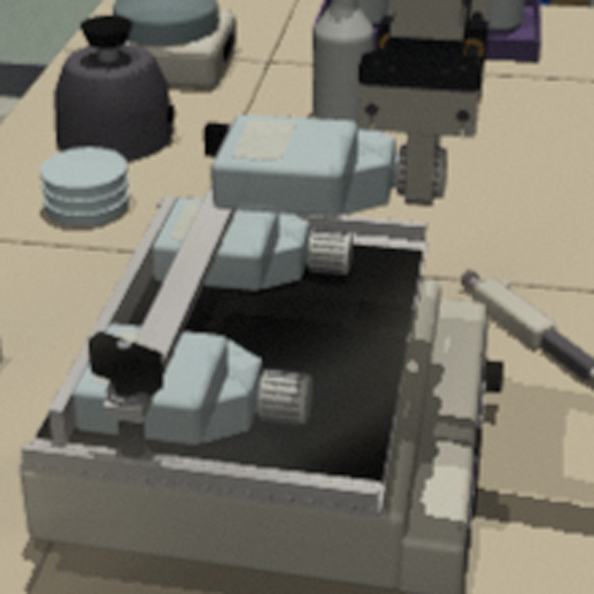

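In the side view the flask hangs level at crop (290,165), clear of the bar and the loaded flasks.

Call:
{"api": "jog_arm", "payload": {"rows": [[[-0.01,-0.014,0.1],[0,0,0]],[[-0.01,-0.014,0.25],[0,0,0]],[[-0.01,-0.014,0.4],[0,0,0]],[[-0.01,-0.014,0.55],[0,0,0]],[[-0.01,-0.014,0.6],[0,0,0]]]}}

```text
t: 5.75
tool_pos: [0.4504, 0.0212, 0.1153]
orientation: [-3.141, 0.021, 0.008]
force: [-1.2, -0.8, -0.8]
opening: 0.0329
gripper_force: 50.0
```

Call:
{"api": "jog_arm", "payload": {"rows": [[[0,0,0.01],[0,0,0]],[[0,0,0.02],[0,0,0]],[[0,0,0.03],[0,0,0]],[[0,0,0.03],[0,0,0]]]}}

```text
t: 6.15
tool_pos: [0.4535, 0.0216, 0.1138]
orientation: [3.141, -0.019, 0.003]
force: [0.5, 0.2, -1.8]
opening: 0.0329
gripper_force: 50.0
```

```bash
python3 -c "
from h import *
for i in range(4):
  go(.4526,.0206,.1095,-.72);imaging.read_camera('top')"
```

```text
t 6.15 pos [0.4535 0.0216 0.1138] yaw -0.71 F [ 0.5  0.2 -1.8] M [ 0.06  0.12 -0.  ] op 0.0329 shares [-0.0047  0.005   0.0214] [ 0.0001 -0.0012  0.0002]
t 6.2 pos [0.4535 0.0216 0.1137] yaw -0.71 F [-0.6 -0.2 -0.8] M [ 0.04  0.11 -0.07] op 0.0331 shares [-0.0043  0.0051  0.021 ] [ 0.0001 -0.0011  0.0002]
t 6.25 pos [0.4533 0.0216 0.1135] yaw -0.7 F [-0.6  0.7 -1.6] M [0.06 0.14 0.03] op 0.033 shares [-0.0036  0.0052  0.0202] [ 0.     -0.001   0.0002]
t 6.3 pos [0.4532 0.0217 0.1134] yaw -0.7 F [ 0.3  0.3 -2. ] M [0.04 0.17 0.04] op 0.0328 shares [-0.003   0.0053  0.0195] [ 0.     -0.0008  0.0002]
```

Call:
{"api": "jog_arm", "payload": {"rows": [[[0,0.005,0.007],[0,0,0]],[[0,0.005,0.015],[0,0,0]],[[0,0.005,0.015],[0,0,0]],[[0,0.005,0.015],[0,0,0]]]}}

```text
t: 6.75
tool_pos: [0.4527, 0.0206, 0.1097]
orientation: [3.142, -0.019, 0.0]
force: [0.4, 0.1, -1.5]
opening: 0.0331
gripper_force: 50.0
```

Call:
{"api": "jog_arm", "payload": {"rows": [[[0,0,0.005],[0,0,0]],[[0,0,0.005],[0,0,0]],[[0,0,0.005],[0,0,0]]]}}

```text
t: 7.05
tool_pos: [0.4528, 0.0206, 0.1089]
orientation: [3.141, -0.019, 0.0]
force: [-2.9, -0.1, 3.0]
opening: 0.0332
gripper_force: 50.0
```

Call:
{"api": "jog_arm", "payload": {"rows": [[[0,0,0.005],[0,0,0]],[[0,0,0.005],[0,0,0]],[[0,0,0.005],[0,0,0]]]}}

```text
t: 7.35
tool_pos: [0.4529, 0.0207, 0.108]
orientation: [3.142, -0.019, 0.001]
force: [-3.1, 0.4, 6.2]
opening: 0.0332
gripper_force: 50.0
```

```bash
python3 -c "
from h import *
for i in range(4):
  go(.4526,.0206,.1095,-.72);imaging.read_camera('top')"
```

```text
t 7.35 pos [0.4529 0.0207 0.108 ] yaw -0.7 F [-3.1  0.4  6.2] M [0.06 0.39 0.01] op 0.0332 shares [-0.0013  0.0003 -0.0073] [ 0.     -0.0003  0.0002]
t 7.4 pos [0.4528 0.0207 0.108 ] yaw -0.7 F [-3.1 -0.9  5.8] M [-0.01  0.39  0.03] op 0.0331 shares [-0.0012  0.0004 -0.0074] [ 0.     -0.0002  0.0002]
t 7.45 pos [0.4528 0.0207 0.108 ] yaw -0.7 F [-4.1  0.1  5.9] M [0.03 0.43 0.02] op 0.0328 shares [-0.0012  0.0004 -0.0074] [ 0.     -0.0003  0.0002]
t 7.5 pos [0.4528 0.0206 0.108 ] yaw -0.7 F [-2.5 -0.3  5.2] M [ 0.01  0.39 -0.02] op 0.0331 shares [-0.0012  0.0002 -0.0073] [ 0.     -0.0002  0.0002]
```

Call:
{"api": "jog_arm", "payload": {"rows": [[[0.05,0,-0.005],[0,0,0]],[[0.1,0,-0.005],[0,0,0]],[[0.15,0,-0.005],[0,0,0]],[[0.19,0,-0.005],[0,0,0]],[[0.19,0,-0.005],[0,0,0]]]}}

```text
t: 8.05
tool_pos: [0.4922, 0.0201, 0.1088]
orientation: [-3.142, 0.019, -0.002]
force: [1.9, -0.1, 1.1]
opening: 0.0329
gripper_force: 50.0
```

Call:
{"api": "jog_arm", "payload": {"rows": [[[0.04,0,0],[0,0,0]],[[0.08,0,0],[0,0,0]],[[0.12,0,0],[0,0,0]],[[0.15,0,0],[0,0,0]],[[0.15,0,0],[0,0,0]]]}}

```text
t: 8.55
tool_pos: [0.5219, 0.0198, 0.1088]
orientation: [3.142, -0.019, 0.002]
force: [1.5, 0.0, 2.0]
opening: 0.033
gripper_force: 50.0
```

```bash
python3 -c "
from h import *
for i in range(2):
  go(.5326,.0195,.1085,-.72);imaging.read_camera('top')"
```

```text
t 8.55 pos [0.5219 0.0198 0.1088] yaw -0.71 F [1.5 0.  2. ] M [ 0.07 -0.39 -0.02] op 0.033 shares [0.0535 0.0007 0.0013] [-0.     -0.0008  0.0002]
t 8.6 pos [0.5216 0.0198 0.1087] yaw -0.71 F [ 1.9 -0.3  1.5] M [ 0.07 -0.35 -0.04] op 0.0332 shares [0.0551 0.0008 0.0011] [-0.     -0.0008  0.0001]
```

Call:
{"api": "jog_arm", "payload": {"rows": [[[0.015,0,0],[0,0,0]],[[0.03,0,0],[0,0,0]],[[0.04,0,0],[0,0,0]],[[0.04,0,0],[0,0,0]]]}}

```text
t: 9.05
tool_pos: [0.5289, 0.0197, 0.1087]
orientation: [-3.142, 0.019, -0.0]
force: [-0.8, -0.2, 2.9]
opening: 0.0329
gripper_force: 50.0
```

Call:
{"api": "jog_arm", "payload": {"rows": [[[0.005,0,0],[0,0,0]],[[0.01,0,0],[0,0,0]],[[0.01,0,0],[0,0,0]]]}}

```text
t: 9.35
tool_pos: [0.5307, 0.0197, 0.1086]
orientation: [-3.142, 0.019, 0.0]
force: [-1.8, -0.3, 3.6]
opening: 0.0327
gripper_force: 50.0
```

Call:
{"api": "jog_arm", "payload": {"rows": [[[0.005,0,0],[0,0,0]],[[0.01,0,0],[0,0,0]],[[0.01,0,0],[0,0,0]]]}}

```text
t: 9.65
tool_pos: [0.5328, 0.0197, 0.1086]
orientation: [-3.142, 0.019, -0.0]
force: [-2.4, 0.1, 3.9]
opening: 0.0328
gripper_force: 50.0
```

Call:
{"api": "jog_arm", "payload": {"rows": [[[0.005,0,0],[0,0,0]],[[0.01,0,0],[0,0,0]],[[0.01,0,0],[0,0,0]]]}}

```text
t: 9.95
tool_pos: [0.533, 0.0197, 0.1085]
orientation: [3.142, -0.019, -0.006]
force: [-11.8, 0.4, 11.2]
opening: 0.0333
gripper_force: 50.0
```

Call:
{"api": "jog_arm", "payload": {"rows": [[[0.005,0,0],[0,0,0]],[[0.005,0,0],[0,0,0]],[[0.005,0,0],[0,0,0]]]}}

```text
t: 10.25
tool_pos: [0.533, 0.0197, 0.1085]
orientation: [3.141, -0.019, -0.009]
force: [-17.0, -0.0, 15.8]
opening: 0.0328
gripper_force: 50.0
```

Call:
{"api": "jog_arm", "payload": {"rows": [[[0.005,0,0],[0,0,0]],[[0.005,0,0],[0,0,0]],[[0.005,0,0],[0,0,0]]]}}

```text
t: 10.55
tool_pos: [0.533, 0.0197, 0.1085]
orientation: [3.141, -0.019, -0.013]
force: [-22.7, -0.5, 19.2]
opening: 0.0328
gripper_force: 50.0
```

Call:
{"api": "jog_arm", "payload": {"rows": [[[-0.014,0,-0.004],[0,0,0]],[[-0.014,0,-0.004],[0,0,0]]]}}

```text
t: 10.75
tool_pos: [0.5332, 0.0197, 0.1093]
orientation: [-3.141, 0.019, 0.002]
force: [-7.3, 0.9, 5.8]
opening: 0.0329
gripper_force: 50.0
```

Call:
{"api": "jog_arm", "payload": {"rows": [[[0,0,0],[0,0,0]],[[0,0,0],[0,0,0]],[[0,0,0],[0,0,0]],[[0,0,0],[0,0,0]],[[0,0,0],[0,0,0]]], "hand": -0.2}}

```text
t: 11.25
tool_pos: [0.534, 0.0196, 0.1094]
orientation: [-3.142, 0.019, -0.0]
force: [-0.1, 0.8, -0.9]
opening: 0.0553
gripper_force: 0.0
```

Call:
{"api": "jog_arm", "payload": {"rows": [[[0,0,-0.1],[0,0,0]],[[0,0,-0.25],[0,0,0]],[[0,0,-0.3],[0,0,0]],[[-0.2,0,-0.3],[0,0,0]],[[-0.24,0,-0.3],[0,0,0]]]}}

```text
t: 11.75
tool_pos: [0.4829, 0.0205, 0.1677]
orientation: [-3.141, 0.019, 0.006]
force: [0.1, 0.3, -0.4]
opening: 0.0558
gripper_force: 0.0
```

Call:
{"api": "jog_arm", "payload": {"rows": [[[0,0,0],[0,0,0]],[[0,0,0],[0,0,0]],[[0,0,0],[0,0,0]],[[0,0,0],[0,0,0]],[[0,0,0],[0,0,0]]], "hand": 1, "squeeze": 20}}

```text
t: 12.25
tool_pos: [0.4863, 0.0202, 0.1694]
orientation: [-3.142, 0.019, -0.0]
force: [-1.0, -0.8, 0.3]
opening: 0.02
gripper_force: 0.0
```

```bash
python3 -c "
from h import *
c=cam('top','t4.png');im=cv2.imread('pics/t4.png');cv2.imwrite('pics/t4c.png',cv2.resize(im[130:330,120:340],None,fx=3,fy=3,interpolation=2))
go(.490,.0201,.115,-.72)"
```

```text
t 12.3 pos [0.4862 0.0202 0.1694] yaw -0.71 F [-0.4 -0.   0.5] M [-0.01 -0.02  0.  ] op 0.0165 shares [0.019  0.0004 0.2719] [0.     0.     0.0002]
```

View pics/t4c.png

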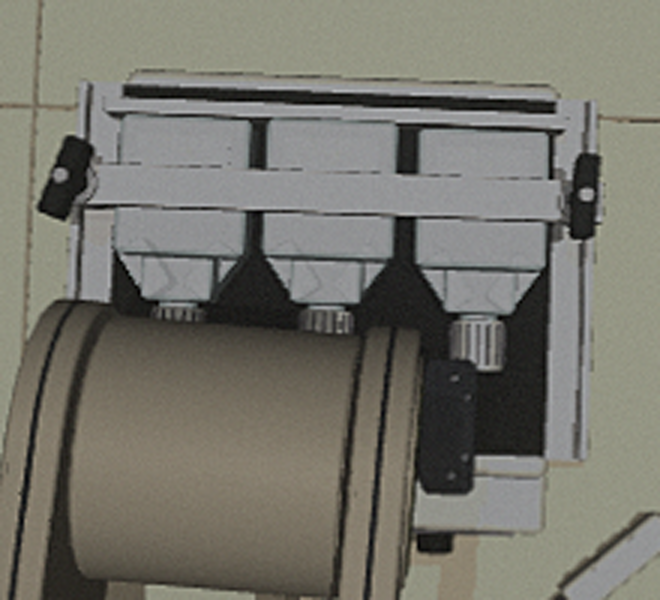

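The flask sits at crop (330,210), in line with its neighbours and with its base at the rail. I'll give it a gentle squaring push on the cap's end with closed fingers.

Call:
{"api": "jog_arm", "payload": {"rows": [[[0,0,0.08],[0,0,0]],[[0,0,0.16],[0,0,0]],[[0,0,0.24],[0,0,0]],[[0,0,0.26],[0,0,0]],[[0,0,0.26],[0,0,0]]]}}

```text
t: 12.8
tool_pos: [0.4854, 0.0203, 0.1168]
orientation: [-3.141, 0.019, 0.003]
force: [0.7, -0.7, -0.0]
opening: 0.0004
gripper_force: 0.0
```

Call:
{"api": "jog_arm", "payload": {"rows": [[[0.02,0,0],[0,0,0]],[[0.04,0,0],[0,0,0]],[[0.06,0,0],[0,0,0]],[[0.06,0,0],[0,0,0]]]}}

```text
t: 13.2
tool_pos: [0.4988, 0.0201, 0.1181]
orientation: [3.141, -0.019, 0.002]
force: [0.3, 0.1, 0.1]
opening: 0.0006
gripper_force: 0.0
```

Call:
{"api": "jog_arm", "payload": {"rows": [[[0.01,0,0],[0,0,0]],[[0.02,0,0],[0,0,0]],[[0.03,0,0],[0,0,0]],[[0.03,0,0],[0,0,0]]]}}

```text
t: 13.6
tool_pos: [0.5041, 0.02, 0.1174]
orientation: [3.142, -0.019, 0.0]
force: [0.0, 0.3, 0.2]
opening: 0.0002
gripper_force: 0.0
```

Call:
{"api": "jog_arm", "payload": {"rows": [[[0.005,0,0],[0,0,0]],[[0.01,0,0],[0,0,0]],[[0.015,0,0],[0,0,0]],[[0.015,0,0],[0,0,0]]]}}

```text
t: 14.0
tool_pos: [0.507, 0.02, 0.1175]
orientation: [-3.142, 0.019, -0.0]
force: [-0.4, -0.2, 0.6]
opening: 0.0006
gripper_force: 0.0
```

Call:
{"api": "jog_arm", "payload": {"rows": [[[0.005,0,0],[0,0,0]],[[0.01,0,0],[0,0,0]],[[0.01,0,0],[0,0,0]]]}}

```text
t: 14.3
tool_pos: [0.5084, 0.02, 0.1174]
orientation: [3.142, -0.019, -0.002]
force: [-4.6, -0.6, 2.4]
opening: 0.0006
gripper_force: 1.9
```

Call:
{"api": "jog_arm", "payload": {"rows": [[[0.005,0,0],[0,0,0]],[[0.01,0,0],[0,0,0]],[[0.01,0,0],[0,0,0]]]}}

```text
t: 14.6
tool_pos: [0.5084, 0.02, 0.1173]
orientation: [3.141, -0.019, -0.009]
force: [-16.2, -0.8, 11.5]
opening: 0.0005
gripper_force: 8.0
```

Call:
{"api": "jog_arm", "payload": {"rows": [[[-0.08,0,0],[0,0,0]],[[-0.2,0,-0.05],[0,0,0]],[[-0.2,0,-0.25],[0,0,0]],[[-0.2,0,-0.5],[0,0,0]],[[-0.2,0,-0.65],[0,0,0]]]}}

```text
t: 15.1
tool_pos: [0.4719, 0.0204, 0.2513]
orientation: [3.141, -0.019, 0.007]
force: [0.4, -0.0, 0.7]
opening: 0.0004
gripper_force: 0.0
```

```bash
python3 -c "
from h import *
go(.6228,.1758,.24,-20);print(robot.read_state()['q'].round(2))"
```

```text
t 15.1 pos [0.4719 0.0204 0.2513] yaw -0.7 F [ 0.4 -0.   0.7] M [-0.02 -0.04  0.01] op 0.0004 shares [ 0.7449 -0.7863  0.0598] [-0.0004 -0.0029  0.2144]
[-0.07 -0.24  1.78  0.    1.59  1.52]
```

Call:
{"api": "jog_arm", "payload": {"rows": [[[0.15,-0.15,0],[0,0,-0.09]],[[0.3,-0.31,0],[0,0,-0.18]],[[0.45,-0.47,0],[0,0,-0.27]],[[0.6,-0.63,0],[0,0,-0.36]],[[0.745,-0.786,0],[0,0,-0.45]]], "hand": -0.3}}

```text
t: 15.6
tool_pos: [0.6232, 0.1773, 0.2473]
orientation: [2.951, 1.078, 0.001]
force: [0.3, -0.7, -0.4]
opening: 0.0358
gripper_force: 0.0
```

Call:
{"api": "jog_arm", "payload": {"rows": [[[0,0,0],[0,0,-0.09]],[[0,0,0],[0,0,-0.18]],[[0,0,0],[0,0,-0.27]],[[0,0,0],[0,0,-0.36]],[[0,0,0],[0,0,-0.45]]]}}

```text
t: 16.1
tool_pos: [0.6221, 0.1759, 0.2472]
orientation: [2.395, 2.033, 0.0]
force: [0.0, -0.9, 0.7]
opening: 0.0606
gripper_force: 0.0
```

Call:
{"api": "jog_arm", "payload": {"rows": [[[0,0,0],[0,0,-0.09]],[[0,0,0],[0,0,-0.18]],[[0,0,0],[0,0,-0.27]],[[0,0,0],[0,0,-0.36]],[[0,0,0],[0,0,-0.45]]]}}

```text
t: 16.6
tool_pos: [0.6221, 0.1759, 0.2473]
orientation: [1.544, 2.736, 0.001]
force: [0.7, 0.7, 0.3]
opening: 0.0607
gripper_force: 0.0
```

Call:
{"api": "jog_arm", "payload": {"rows": [[[0,0,0],[0,0,-0.09]],[[0,0,0],[0,0,-0.18]],[[0,0,0],[0,0,-0.27]],[[0,0,0],[0,0,-0.36]],[[0,0,0],[0,0,-0.44]]]}}

```text
t: 17.1
tool_pos: [0.6221, 0.1759, 0.2473]
orientation: [0.526, 3.097, 0.0]
force: [0.5, 0.3, -0.4]
opening: 0.0602
gripper_force: 0.0
```

```bash
python3 -c "
from h import *
go(.6228,.1758,.169,160);print(robot.read_state()['q'].round(2))
c=cam('side','s5.png'); imaging.read_camera('top'); go(.6228,.1758,.169,160)
# wing dots in both views (initial top already): check with side triangulation
im=cv2.imread('pics/s5.png');x,y=proj(c,[.6228,.1758,.19])[0].astype(int);print(x,y)
cv2.imwrite('pics/s5c.png',cv2.resize(im[y-70:y+50,x-70:x+70],None,fx=5,fy=5,interpolation=2))"
```

```text
t 17.1 pos [0.6221 0.1759 0.2473] yaw 160.73 F [ 0.5  0.3 -0.4] M [-0.01 -0.14 -0.01] op 0.0602 shares [-0.0035  0.0008  0.3916] [0.0002 0.0002 0.0081]
[ 0.2   0.25  1.31  0.    1.59 -1.04]
t 17.2 pos [0.622  0.1759 0.2473] yaw 160.51 F [ 0.4 -1.  -0.2] M [ 0.02 -0.14  0.01] op 0.0604 shares [-0.0036  0.001   0.3916] [0.0001 0.0002 0.0057]
227 251
```

View pics/s5c.png

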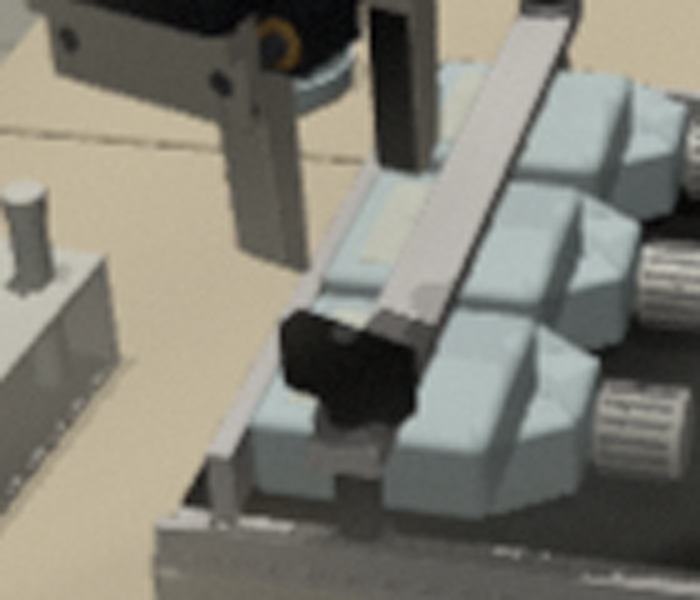

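The open fingers hang above and astride the left wing: tips at crop (265,260) and (405,165), wing screw at (345,335).

```bash
python3 -c "
from h import *
c=imaging.read_camera('side')
print(proj(c,[[.6228,.1758,.2],[.6228,.1758,.202],[.622,.1759,.2473]]), 'dot seen 225.9 248; tips mid 224,223')"
```

```text
[[226.74384688 247.1197216 ]
 [226.66649202 246.14366202]
 [225.31699689 223.42535697]] dot seen 225.9 248; tips mid 224,223
```

Call:
{"api": "jog_arm", "payload": {"rows": [[[0,0,0.1],[0,0,0.005]],[[0,0,0.2],[0,0,0.005]],[[0,0,0.3],[0,0,0.005]],[[0,0,0.38],[0,0,0.005]],[[0,0,0.38],[0,0,0.005]]]}}

```text
t: 17.75
tool_pos: [0.6201, 0.1755, 0.1681]
orientation: [-0.55, -3.089, 0.003]
force: [-0.7, -0.7, -0.0]
opening: 0.0604
gripper_force: 0.0
```

Call:
{"api": "jog_arm", "payload": {"rows": [[[0,0,0],[0,0,0]],[[0,0,0],[0,0,0]],[[0,0,0],[0,0,0]],[[0,0,0],[0,0,0]],[[0,0,0],[0,0,0]]], "hand": 1, "squeeze": 30}}

```text
t: 18.25
tool_pos: [0.6221, 0.1759, 0.1721]
orientation: [0.547, 3.093, 0.001]
force: [-0.3, 0.2, -0.2]
opening: 0.025
gripper_force: 0.0
```

Call:
{"api": "jog_arm", "payload": {"rows": [[[0,0,0],[0,0,0]],[[0,0,0],[0,0,0]],[[0,0,0],[0,0,0]],[[0,0,0],[0,0,0]]]}}

```text
t: 18.65
tool_pos: [0.6221, 0.1765, 0.1718]
orientation: [0.546, 3.093, 0.002]
force: [1.4, 5.0, 0.8]
opening: 0.0137
gripper_force: 33.8
```

```bash
python3 -c "
from h import *
go(.6228,.1758,.163,89.3)"
```

```text
t 18.65 pos [0.6221 0.1765 0.1718] yaw 159.97 F [1.4 5.  0.8] M [ 0.61 -0.35  0.17] op 0.0137 shares [-0.0045 -0.0019  0.044 ] [ 9.000e-04 -1.000e-04  7.853e-01]
```

Call:
{"api": "jog_arm", "payload": {"rows": [[[0,0.003,0.002],[0,0,0.06]],[[0,0.003,0.004],[0,0,0.14]],[[0,0.003,0.007],[0,0,0.22]],[[0,0.003,0.01],[0,0,0.3]],[[0,0.003,0.012],[0,0,0.38]]]}}

```text
t: 19.15
tool_pos: [0.6229, 0.1782, 0.1698]
orientation: [1.438, 2.792, 0.006]
force: [5.6, 11.0, -0.1]
opening: 0.0139
gripper_force: 34.2
```

```bash
python3 -c "
from h import *
go(.6228,.1765,.166,89.3)"
```

```text
t 19.15 pos [0.6229 0.1782 0.1698] yaw 125.51 F [ 5.6 11.  -0.1] M [ 1.32 -0.81  0.16] op 0.0139 shares [-0.0066 -0.0055  0.0192] [ 0.0022 -0.0011  0.4024]
```

Call:
{"api": "jog_arm", "payload": {"rows": [[[0.004,0.007,0.003],[0,0,0.08]],[[0.004,0.007,0.005],[0,0,0.16]],[[0.004,0.007,0.007],[0,0,0.24]],[[0.004,0.007,0.009],[0,0,0.3]],[[0.004,0.007,0.01],[0,0,0.35]]]}}

```text
t: 19.65
tool_pos: [0.6243, 0.1789, 0.1679]
orientation: [2.14, 2.297, 0.007]
force: [9.8, 7.0, -0.9]
opening: 0.0141
gripper_force: 33.1
```

```bash
python3 -c "
from h import *
go(.6228,.1765,.166,89.3)"
```

```text
t 19.65 pos [0.6243 0.1789 0.1679] yaw 94.06 F [ 9.8  7.  -0.9] M [ 0.93 -1.35  0.15] op 0.0141 shares [-0.0117 -0.0085  0.0094] [ 0.0027 -0.0011  0.0529]
```

Call:
{"api": "jog_arm", "payload": {"rows": [[[0.003,0.006,0.002],[0,0,0.03]],[[0.003,0.006,0.002],[0,0,0.055]],[[0.003,0.006,0.002],[0,0,0.07]],[[0.003,0.006,0.002],[0,0,0.07]]]}}

```text
t: 20.05
tool_pos: [0.625, 0.179, 0.1677]
orientation: [2.26, 2.18, 0.004]
force: [4.7, 4.3, 1.1]
opening: 0.0137
gripper_force: 32.9
```

```bash
python3 -c "
from h import *
go(.6228,.1765,.166,89.3)"
```

```text
t 20.05 pos [0.625  0.179  0.1677] yaw 87.93 F [4.7 4.3 1.1] M [ 0.39 -0.76  0.44] op 0.0137 shares [-0.013  -0.0107  0.0087] [ 0.002  -0.0006 -0.0152]
```

Call:
{"api": "jog_arm", "payload": {"rows": [[[0,0,0],[0,0,0.02]],[[0,0,0],[0,0,0.035]],[[0,0,0],[0,0,0.035]]]}}

```text
t: 20.35
tool_pos: [0.625, 0.1788, 0.1677]
orientation: [2.319, 2.117, 0.004]
force: [4.3, 2.9, 3.1]
opening: 0.0142
gripper_force: 33.4
```

```bash
python3 -c "
from h import *
go(.6228,.1765,.166,89.3)"
```

```text
t 20.35 pos [0.625  0.1788 0.1677] yaw 84.8 F [4.3 2.9 3.1] M [ 0.38 -0.85  0.64] op 0.0142 shares [-0.0122 -0.01    0.0083] [ 0.0019 -0.0004 -0.05  ]
```

Call:
{"api": "jog_arm", "payload": {"rows": [[[0,0,0],[0,0,0]],[[0,0,0],[0,0,0]],[[0,0,0],[0,0,0]],[[0,0,0],[0,0,0]],[[0,0,0],[0,0,0]]], "hand": -0.3}}

```text
t: 20.85
tool_pos: [0.6236, 0.1783, 0.1662]
orientation: [-2.32, -2.118, 0.001]
force: [0.2, 0.3, 0.1]
opening: 0.0498
gripper_force: 0.0
```

Call:
{"api": "jog_arm", "payload": {"rows": [[[0,0,-0.1],[0,0,0]],[[0,0,-0.2],[0,0,0]],[[0,0,-0.35],[0,0,0]],[[0,0,-0.4],[0,0,0]],[[0,0,-0.4],[0,0,0]]]}}

```text
t: 21.35
tool_pos: [0.625, 0.1787, 0.2489]
orientation: [2.318, 2.117, 0.005]
force: [1.0, 0.5, 0.0]
opening: 0.0604
gripper_force: 0.0
```

```bash
python3 -c "
from h import *
go(.6195,-.1375,.25,177.3);print(robot.read_state()['q'].round(2))"
```

```text
t 21.35 pos [0.625  0.1787 0.2489] yaw 84.79 F [1.  0.5 0. ] M [-0.05 -0.02  0.  ] op 0.0604 shares [-1.5769  0.116  -0.007 ] [ 0.0025  0.0015 -1.0279]
[ 0.2   0.25  1.3  -0.    1.59  0.29]
```

Call:
{"api": "jog_arm", "payload": {"rows": [[[-0.2,0.01,0],[0,0,-0.09]],[[-0.4,0.03,0],[0,0,-0.18]],[[-0.6,0.04,0],[0,0,-0.27]],[[-0.8,0.05,0],[0,0,-0.36]],[[-1,0.07,0],[0,0,-0.45]]]}}

```text
t: 21.85
tool_pos: [0.6185, -0.0233, 0.2443]
orientation: [-1.434, -2.792, 0.002]
force: [0.4, -0.5, -0.3]
opening: 0.0605
gripper_force: 0.0
```

```bash
python3 -c "
from h import *
go(.6205,-.1375,.25,177.3)
c=cam('top','t6.png')
im=cv2.imread('pics/t6.png');cv2.imwrite('pics/t6c.png',cv2.resize(im[140:260,120:340],None,fx=3.6,fy=3.6,interpolation=2))"
```

```text
t 21.85 pos [ 0.6185 -0.0233  0.2443] yaw 125.65 F [ 0.4 -0.5 -0.3] M [ 0.06 -0.17  0.01] op 0.0605 shares [-0.47   -0.3246 -0.0289] [-0.0007 -0.0017 -0.5739]
```

Call:
{"api": "jog_arm", "payload": {"rows": [[[-0.12,-0.08,-0.015],[0,0,-0.09]],[[-0.24,-0.16,-0.015],[0,0,-0.18]],[[-0.36,-0.24,-0.015],[0,0,-0.27]],[[-0.46,-0.32,-0.015],[0,0,-0.36]],[[-0.47,-0.325,-0.015],[0,0,-0.45]]]}}

```text
t: 22.4
tool_pos: [0.6197, -0.1391, 0.2471]
orientation: [-0.385, -3.115, 0.001]
force: [-0.6, 0.3, -0.6]
opening: 0.0607
gripper_force: 0.0
```

Call:
{"api": "jog_arm", "payload": {"rows": [[[0,0,0],[0,0,-0.08]],[[0,0,0],[0,0,-0.12]],[[0,0,0],[0,0,-0.125]],[[0,0,0],[0,0,-0.125]]]}}

```text
t: 22.8
tool_pos: [0.6204, -0.1359, 0.2481]
orientation: [-0.084, -3.139, -0.001]
force: [0.4, -0.4, 0.4]
opening: 0.0608
gripper_force: 0.0
```

```bash
python3 -c "
from h import *
go(.6205,-.1375,.170,177.3)
c=cam('side','s6.png'); imaging.read_camera('side'); go(.6205,-.1375,.170,177.3)
print('right wing dot by side: proj',proj(c,[[.6205,-.1375,.2],[.6183,-.139,.2]]))
im=cv2.imread('pics/s6.png');x,y=proj(c,[.6205,-.1375,.2])[0].astype(int)
cv2.imwrite('pics/s6c.png',cv2.resize(im[y-50:y+150,x-110:x+90],None,fx=3,fy=3,interpolation=2))"
```

```text
t 22.8 pos [ 0.6204 -0.1359  0.2481] yaw 176.93 F [ 0.4 -0.4  0.4] M [ 0.09 -0.13 -0.03] op 0.0608 shares [-0.0016 -0.008   0.3907] [ 0.0003 -0.0012 -0.0041]
t 22.9 pos [ 0.6206 -0.1359  0.2488] yaw 176.95 F [ 0.8  0.4 -0. ] M [ 0.05 -0.15 -0.02] op 0.0608 shares [-2.000e-04 -7.900e-03  3.939e-01] [ 0.0002 -0.0007 -0.0039]
right wing dot by side: proj [[265.30300695 167.09646784]
 [266.39823863 166.87424001]]
```

View pics/s6c.png

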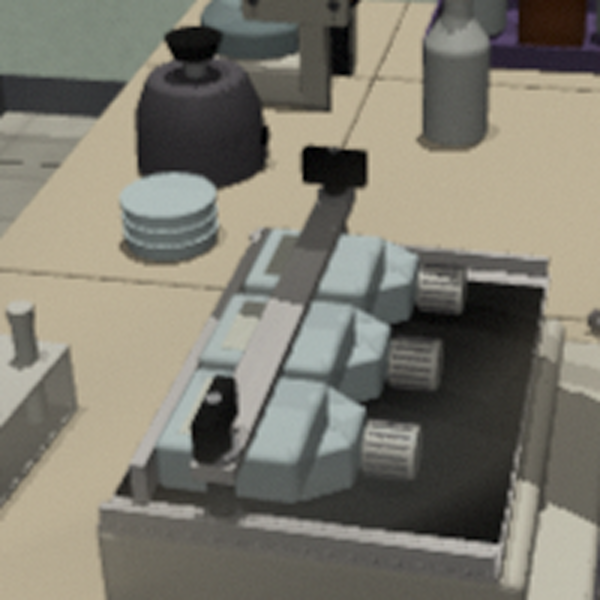

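The left wing now lies along the bar (crop 215,420). The right wing, at crop (335,165), is still across it, with the fingers above.

Call:
{"api": "jog_arm", "payload": {"rows": [[[0.003,-0.006,0.1],[0,0,0]],[[0.003,-0.006,0.2],[0,0,0]],[[0.003,-0.006,0.3],[0,0,0]],[[0.003,-0.006,0.385],[0,0,0]],[[0.003,-0.006,0.385],[0,0,0]]]}}

```text
t: 23.4
tool_pos: [0.6184, -0.1367, 0.1691]
orientation: [-0.082, -3.135, -0.002]
force: [-0.2, 0.3, -0.5]
opening: 0.0607
gripper_force: 0.0
```

Call:
{"api": "jog_arm", "payload": {"rows": [[[0,0,0],[0,0,0]],[[0,0,0],[0,0,0]],[[0,0,0],[0,0,0]],[[0,0,0],[0,0,0]],[[0,0,0],[0,0,0]]], "hand": 1}}

```text
t: 23.9
tool_pos: [0.6205, -0.1375, 0.1733]
orientation: [0.081, 3.14, -0.0]
force: [-0.2, 0.0, -0.1]
opening: 0.0251
gripper_force: 0.0
```

Call:
{"api": "jog_arm", "payload": {"rows": [[[0,0,0],[0,0,0]],[[0,0,0],[0,0,0]],[[0,0,0],[0,0,0]],[[0,0,0],[0,0,0]]]}}

```text
t: 24.3
tool_pos: [0.6203, -0.14, 0.1732]
orientation: [0.083, 3.14, -0.006]
force: [-0.7, -9.3, 0.6]
opening: 0.0138
gripper_force: 30.2
```

```bash
python3 -c "
from h import *
go(.6205,-.1375,.165,89.3)"
```

```text
t 24.3 pos [ 0.6203 -0.14    0.1732] yaw 176.96 F [-0.7 -9.3  0.6] M [-1.74 -0.1  -0.06] op 0.0138 shares [-0.0002  0.0127  0.0408] [-0.0015  0.0024  0.974 ]
```

Call:
{"api": "jog_arm", "payload": {"rows": [[[0,-0.012,0.005],[0,0,0.06]],[[0,-0.012,0.01],[0,0,0.14]],[[0,-0.012,0.015],[0,0,0.22]],[[0,-0.012,0.02],[0,0,0.3]],[[0,-0.012,0.022],[0,0,0.38]]]}}

```text
t: 24.8
tool_pos: [0.6206, -0.1407, 0.1702]
orientation: [1.008, 2.973, -0.002]
force: [-3.9, -2.0, 8.5]
opening: 0.0135
gripper_force: 30.2
```

```bash
python3 -c "
from h import *
go(.6205,-.1375,.165,89.3)"
```

```text
t 24.8 pos [ 0.6206 -0.1407  0.1702] yaw 142.54 F [-3.9 -2.   8.5] M [-0.46  0.51  0.11] op 0.0135 shares [0.0101 0.0125 0.026 ] [0.0006 0.0016 0.5915]
```

Call:
{"api": "jog_arm", "payload": {"rows": [[[0.002,-0.003,0],[0,0,0.08]],[[0.002,-0.003,0.002],[0,0,0.17]],[[0.002,-0.003,0.004],[0,0,0.26]],[[0.002,-0.003,0.006],[0,0,0.34]],[[0.002,-0.003,0.009],[0,0,0.42]]]}}

```text
t: 25.3
tool_pos: [0.6202, -0.1411, 0.1683]
orientation: [1.916, 2.485, -0.0]
force: [-3.4, -2.7, 10.0]
opening: 0.014
gripper_force: 30.2
```

```bash
python3 -c "
from h import *
go(.6205,-.1375,.165,89.3)"
```

```text
t 25.3 pos [ 0.6202 -0.1411  0.1683] yaw 104.73 F [-3.4 -2.7 10. ] M [-0.38  0.57  0.13] op 0.014 shares [0.0168 0.0061 0.0166] [0.0014 0.0014 0.1715]
```

Total to go is 0.172 plus about 0.04 against the stop.

Call:
{"api": "jog_arm", "payload": {"rows": [[[0,-0.003,0],[0,0,0.06]],[[0,-0.003,0.002],[0,0,0.12]],[[0,-0.003,0.003],[0,0,0.17]],[[0,-0.003,0.003],[0,0,0.195]],[[0,-0.003,0.003],[0,0,0.195]]]}}

```text
t: 25.8
tool_pos: [0.62, -0.1411, 0.1683]
orientation: [2.268, 2.168, 0.002]
force: [-1.9, -2.4, 9.5]
opening: 0.0143
gripper_force: 30.5
```

```bash
python3 -c "
from h import *
go(.6205,-.1375,.165,89.3)"
```

```text
t 25.8 pos [ 0.62   -0.1411  0.1683] yaw 87.42 F [-1.9 -2.4  9.5] M [-0.4   0.27  0.51] op 0.0143 shares [0.0182 0.0018 0.0165] [ 0.0022  0.0012 -0.0208]
```

Call:
{"api": "jog_arm", "payload": {"rows": [[[0,0,0],[0,0,0.02]],[[0,0,0],[0,0,0.035]],[[0,0,0],[0,0,0.035]]]}}

```text
t: 26.1
tool_pos: [0.6199, -0.1409, 0.1683]
orientation: [2.326, 2.107, 0.002]
force: [-0.5, -1.0, 9.6]
opening: 0.0143
gripper_force: 31.6
```

```bash
python3 -c "
from h import *
go(.6205,-.1375,.165,89.3)"
```

```text
t 26.1 pos [ 0.6199 -0.1409  0.1683] yaw 84.34 F [-0.5 -1.   9.6] M [-0.3   0.27  0.69] op 0.0143 shares [0.0172 0.001  0.0165] [ 0.0021  0.001  -0.0552]
```

Call:
{"api": "jog_arm", "payload": {"rows": [[[0,0,0],[0,0,0]],[[0,0,0],[0,0,0]],[[0,0,0],[0,0,0]],[[0,0,0],[0,0,0]],[[0,0,0],[0,0,0]]], "hand": -0.3}}

```text
t: 26.6
tool_pos: [0.6187, -0.1401, 0.1654]
orientation: [-2.328, -2.109, 0.0]
force: [-0.6, 0.0, -0.7]
opening: 0.05
gripper_force: 0.0
```

Call:
{"api": "jog_arm", "payload": {"rows": [[[0,0,-0.1],[0,0,0]],[[0,0,-0.25],[0,0,0]],[[0,0,-0.45],[0,0,0]],[[0,0,-0.5],[0,0,0]],[[0,0,-0.5],[0,0,0]]]}}

```text
t: 27.1
tool_pos: [0.6202, -0.1405, 0.2687]
orientation: [2.325, 2.106, 0.004]
force: [1.0, 0.4, -0.4]
opening: 0.0605
gripper_force: 0.0
```

Call:
{"api": "jog_arm", "payload": {"rows": [[[-0.2,0,0],[0,0,0]],[[-0.4,-0.1,0],[0,0,0]],[[-0.6,-0.25,0],[0,0,0]],[[-0.8,-0.4,0],[0,0,0]],[[-1,-0.6,0],[0,0,0]]]}}

```text
t: 27.6
tool_pos: [0.4827, -0.3241, 0.2629]
orientation: [-2.326, -2.107, 0.001]
force: [0.1, -0.5, -0.4]
opening: 0.0607
gripper_force: 0.0
```

Call:
{"api": "jog_arm", "payload": {"rows": [[[0,-0.2,0],[0,0,0]],[[0,-0.4,0],[0,0,0]],[[0,-0.6,0],[0,0,0]],[[0,-0.7,0],[0,0,0]]]}}

```text
t: 28.0
tool_pos: [0.3425, -0.3086, 0.2634]
orientation: [-2.327, -2.105, 0.001]
force: [-0.2, -0.3, -0.4]
opening: 0.0605
gripper_force: 0.0
```

```bash
python3 -c "
from h import *
go(.6205,-.1375,.165,89.3)
c=cam('top','t7.png')
im=cv2.imread('pics/t7.png');cv2.imwrite('pics/t7c.png',cv2.resize(im[145:275,125:335],None,fx=3.5,fy=3.5,interpolation=2))"
```

```text
t 28.0 pos [ 0.3425 -0.3086  0.2634] yaw 84.27 F [-0.2 -0.3 -0.4] M [-0.07 -0.04 -0.01] op 0.0605 shares [0.9889 1.2991 0.4903] [-0.0018 -0.0013 -0.0559]
```

View pics/t7c.png

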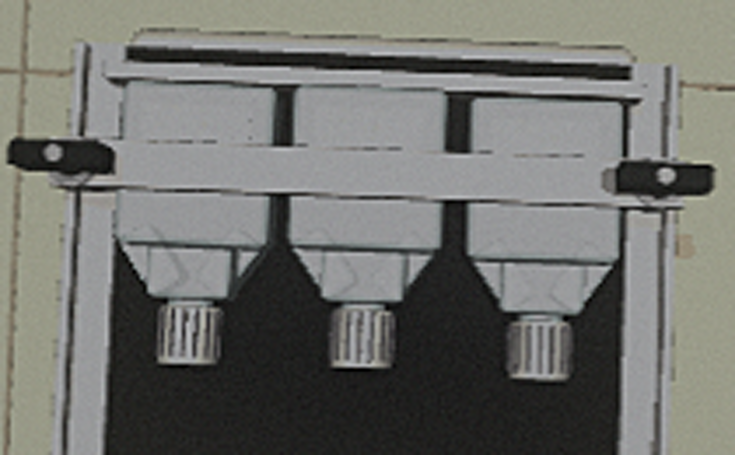

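All three flasks lie side by side, with caps at crop (190,335), (362,337) and (540,348). The loaded two are unmoved, and both wings lie along the bar. I'll check the angles in numbers, then hand in.

```bash
python3 - <<'E'
from h import *
c=imaging.read_camera('top')
for n,(x0,y0,x1,y1) in (('L',(124,178,162,200)),('R',(296,185,332,206))):
    g=cv2.cvtColor(c['frame'][y0:y1,x0:x1],cv2.COLOR_RGB2GRAY)
    k,l,s,ce=cv2.connectedComponentsWithStats((g<60).astype('uint8')); i=1+s[1:,4].argmax()
    p=np.argwhere(l==i)[:,::-1]+[x0,y0]; w=onz(c,p,.194)[:,:2]; w=w-w.mean(0); v=np.linalg.svd(w,full_matrices=False)[2][0]; v*=np.sign(v[1])
    print(n,s[i],'wing dir vs bar deg',np.degrees(np.arctan2(-v[0],v[1]))+.72)
A=lambda p:(np.array(p,float)+.5)/3.5-.5+[125,145]
f=onz(c,A([[290,243],[440,250]]),.141);d=f[0]-f[1];print('flask yaw',np.degrees(np.arctan2(-d[0],d[1])), f.mean(0))
E
```

```text
L [  3   7  31  10 242] wing dir vs bar deg -1.1101079698397096
R [  5   6  28  11 222] wing dir vs bar deg 0.15640676639622753
flask yaw -1.4414211651060307 [0.58208801 0.01875734 0.141     ]
```

```bash
python3 -c "
from plant import robot
print(robot.close_job())"
```

```text
the job is handed in; nothing more can be done
None
```

The third flask is loaded in the middle place, home against the rear rail and square to within about 1°; both wing knobs are turned to their stops, the other two flasks did not shift, and the job was handed in at about 28 s.

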